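# Start the extractor and raise the sanding booth's sash to the pointer

### The job

Press the start button of the dust extractor fully down and let it go, then open the sanding booth: push its sloping, counterweighted sash up with the fingertips from beneath its lip until the lip is level with the steel pointer on the side rail, and leave it standing there. Do not grip the lip or pick anything up, and leave the pointer and the other things on the bench where they are.

Things in the scene. Friction and masses are not known exactly. Their poses are not given: they have to be found in the camera images.
- start_top (a point): centre of the top of the black round push-button (40 mm across, in a grey collar on top of a switch box 90 x 120 x 50 mm fixed to the bench; this point is 72 mm above the bench) that starts the dust extractor; pressed straight down, sprung, 6 mm of travel, about 5 N to press fully, at least 4.5 mm counts as pressed
- start (a joint): travel of that button: 0 released, 0.006 m fully pressed
- booth: grey sanding booth, 400 mm wide (its y), 320 mm deep, 315 mm high, fixed; origin under its centre, +x into its depth. Its front slopes at 50 degrees to the bench from the top of an 85 mm high front wall up and back to its flat top; a clear sash in an aluminium frame, 280 mm wide and 170 mm long, slides up this slope, with a counterweight in each outer side wall's guide
- lip_mid (a point): middle of the sash's lip, a level aluminium ledge 220 mm long on the sash's lower edge, square off the slope. Axes: x up the slope (sliding direction), y along the lip, z off the slope, outwards. The lip's underside is 5 mm down the slope (-x), its free edge 14 mm out (+z), the booth's face 30 mm in (-z). Below the lip at least 25 mm of slope is free; then the front wall drops to the bench
- sash (a joint): how far the sash has slid up the slope from fully shut: 0 shut, 0.15 m at its upper stop. It is counterweighted: 2 to 6 N along the slope moves it and it stays wherever it is left
- pointer (a point): tip of the dark steel pointer, a 6 mm thick finger on a clip (24 x 36 x 16 mm) on the side rail at the booth's +y end, pointing at the sash; it marks the height wanted. Axes as at lip_mid; the lip is level with it when both points are equally far up the slope (x); at the start it is 45 to 125 mm farther up. The clip holds by friction
- sander: wooden hand sanding block with a dark foot, 120 x 58 x 42 mm, lying in front of the booth near its +y end; origin under its centre (bystander)
- screwdriver: screwdriver lying on the bench in front of the booth near its -y end; origin under its middle (bystander)
- tap: chrome mixer tap standing on a 60 mm round foot, about 140 mm high, spout 95 mm long to its -x; origin under the foot's centre (bystander)
- collar: chrome pipe collar lying flat, 60 mm across, 16 mm high; origin under its centre (bystander)
- tape: roll of yellow tape lying flat, 90 mm across, 24 mm high; origin under its centre (bystander)
- can: white spray can standing, 60 mm across, 150 mm high; origin under its centre (bystander)
- elbow: upright brass fitting, 28 mm across, 40 mm high; origin under its centre (bystander)
Mind the look-alikes: they are no part of the job. What is shaped like the part that bears start_top but green is not meant.

How it is judged:
By the outcome, as a careful person would: the job done as asked, in the order asked, and still so for the second after the job is handed in, with the robot touching nothing.
It also fails if it takes over 48 s, if anything falls off the work surface, if the arm or the gripper's body presses on something with over 40 N, if the wrist force passes 120 N, or if a joint passes its speed limit or range.

### The arm

A 6-joint arm with a two-finger parallel gripper is mounted at the origin on the work surface. World frame = base frame: x ahead of the robot, y to its left, z up, the work surface at z = 0. Lengths are in m, angles in rad, forces in N, time in s.
With the tool pointing down it reaches from about 0.425 to 0.95 m from the base axis. Payload 3.5 kg.
Tool frame: the origin (TCP) lies at the very end of the fingers, on their centre line; the grasp point (between the pads) lies 19 mm behind it; z points along the fingers, y is the line along which they close (so a half turn about z gives the same grasp; the last joint's range is limited). The gripper opens to 85 mm and grips with 20 to 120 N. Pads are 22 mm wide; open, the fingers measure 114 mm over their backs; the gripper's body (76 mm by 85 mm) begins 54 mm behind the grasp point. The pads swing forward as they close: fully open they stand 13 mm farther back than shut.
Start: joints at [1.143, 0.286, 1.577, -0, 1.279, -0.15], TCP at [0.185, 0.649, 0.21] pointing down, gripper open.
Joint ranges: [-2.77, 2.77], [-0.9, 2.22], [0.21, 2.48], [-1.53, 4.67], [0.24, 2.81], [-2.84, 2.84]. Speed limits (rad/s): [2.79, 2.79, 3.14, 3.14, 3.14, 3.14].

### API

Orientations are given as a unit quaternion [x, y, z, w].
In Python, from plant import ctrl, optics, sign_off gives the robot as it stands.
- The arm moves only by the shell command python3 -m creep 'ROWS' [FORCE]. ROWS is JSON, a list of rows, each an object of numbers: "x", "y", "z": the shift along the tool's x, y, z in mm; "rx", "ry", "rz": the turn, a rotation vector about the tool's x, y, z in degrees; "grip": the opening, from 0 (shut) to 1 (fully open). In form: [{"x": .., "y": .., "z": .., "rx": .., "ry": .., "rz": .., "grip": ..}, ...]. A call has exactly 10 rows; each row shifts and turns the commanded pose from where the row before left it, along the tool's axes as they then stand; what a row does not reach is not made up. A row lasts 1/12 s, in which the tool goes at most 41.7 mm and 7.16 degrees, less where a joint would pass 70% of its speed; a pose out of reach is approached as far as the arm can. A call with a gripper value outside its range is refused whole. The fingers move at their own pace and stop on an object; FORCE is the grip in N (left out, the last holds). Time passes only in rows, so rows that do not move let the fingers close, or fill a call up. It gives the time, the measured TCP pose, the force, the opening and the grip force at its end, in the units of the state.
- ctrl.get_state(): the state, without advancing time (a new reading comes with each control period).
- optics.read_camera(name): name is "side" or "top"; returns a dict with "color" (420x560x3 uint8, blue, green, red), "K" (3x3 intrinsics, pixels), "R" (3x3) and "t" (3): a world point X has camera coordinates R X + t. Camera axes: x right, y down, z forward; pixel columns grow to the right and rows downward; lengths in m; the calibration is good to about 2 mm. A picture is of the moment at which its call begins. There is no depth.
- sign_off(): hands the job in; it is judged then, once.
The state is a dict: "time": time; "qpos": joint angles; "dq": joint speeds; "joint_efforts": joint torques, N m; "eef_pos": TCP position; "tcp_rot": TCP orientation; "contact_force": force on the tool from outside, world axes, zero at the start; "wrist_torque": the same for the moment, N m; "opening": opening from 0.0 (shut) to 1.0 (fully open); "finger_force": force on a finger pad.
Only numpy, scipy, OpenCV 4.12 (cv2) and the standard library are available. Lean on these libraries where they do the work, as an engineer would, in place of code of your own. Each camera call takes 0.05 s, during which the arm holds its last target. There are 200 camera calls.

## Working session

There is one attempt and no reset: what is moved stays moved. The work goes in short steps, Python scripts to look and compute and a shell command to move; the robot and the scene stay as the last step left them, time stands still between calls to the robot, and variables do not carry over. Pictures are saved under pics/ and viewed, at most 10 in all, crops included, and the job is handed in when it is done.

```bash
mkdir -p pics; ls
cat > h.py <<'E'
import numpy as np,cv2
from plant import ctrl,optics
def shot(n,f):
    c=optics.read_camera(n);cv2.imwrite('pics/'+f,c['color']);np.savez('pics/'+f+'.npz',K=c['K'],R=c['R'],t=c['t']);return c
def ray(c,u,v):
    K,R,t=[np.array(c[k]) for k in 'KRt'];d=R.T@np.linalg.inv(K)@[u,v,1];return -R.T@t,d/np.linalg.norm(d)
def onz(c,u,v,z):
    o,d=ray(c,u,v);return o+d*(z-o[2])/d[2]
def tri(rs):
    A=0;b=0
    for o,d in rs:
        P=np.eye(3)-np.outer(d,d);A=A+P;b=b+P@o
    return np.linalg.solve(A,b)
def proj(c,X):
    p=np.array(c['K'])@(np.array(c['R'])@X+c['t']);return p[:2]/p[2]
E
python3 - <<'E'
from h import *
for n in('top','side'):
    c=shot(n,n+'0.png');print(n,np.round(c['K'],1).tolist(),np.round(ray(c,280,210),3).__repr__())
print(ctrl.get_state())
E
```

```text
pics
top [[381.7, 0.0, 283.0], [0.0, 381.7, 209.5], [0.0, 0.0, 1.0]] array([[ 0.34 ,  0.138,  1.088],
       [ 0.185,  0.011, -0.983]])
side [[389.3, 0.0, 284.2], [0.0, 389.3, 204.6], [0.0, 0.0, 1.0]] array([[ 0.36 ,  0.582,  0.701],
       [ 0.198, -0.569, -0.798]])
{'time': 0.1, 'qpos': array([ 1.14299991e+00,  2.87105100e-01,  1.57800091e+00, -3.64728683e-05,
        1.27861476e+00, -1.49974958e-01]), 'dq': array([-0.00054396, -0.00274839, -0.00286334, -0.00027139,  0.00094618,
        0.00112875]), 'joint_efforts': array([ 6.47296347e-04, -4.07292259e+01, -2.93701565e+01, -1.33586527e-04,
        3.43878863e-03,  1.25891626e-05]), 'eef_pos': array([0.1848266 , 0.64854787, 0.20908294]), 'tcp_rot': array([ 1.38459120e-01,  9.90367578e-01, -1.02493817e-03, -2.86398634e-04]), 'contact_force': array([-0.33569702,  0.02143678,  0.52597134]), 'wrist_torque': array([0.0193878 , 0.01922067, 0.01575008]), 'finger_force': 0.0, 'opening': 0.99697536308713}
```

View pics/top0.png

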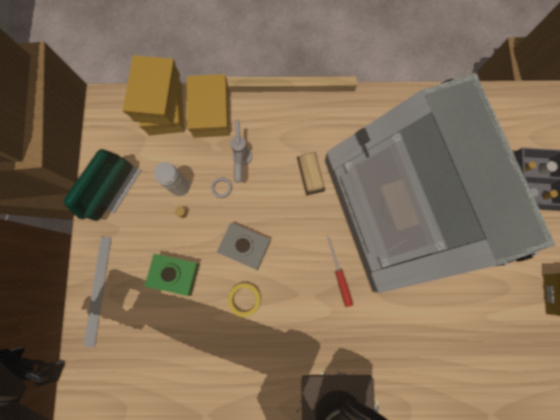

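View pics/side0.png

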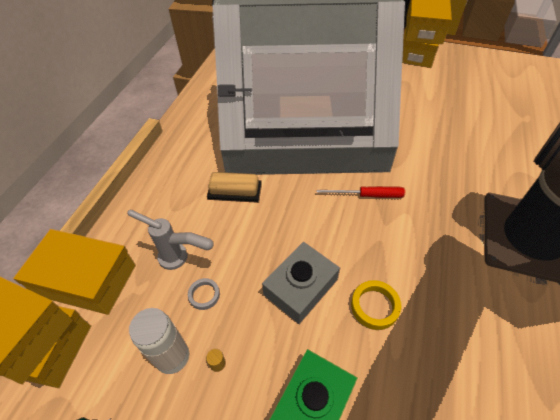

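Candidates for the start button are the black button on the grey box at top (243,246) / side (302,271) and its look-alike on the green box at top (171,274) / side (316,395). I choose the grey one. The pointer's clip is at side (228,91), with the tip near (251,92); the lip is along side row ~131.

```bash
python3 - <<'E'
import cv2,numpy as np
s=cv2.imread('pics/side0.png');t=cv2.imread('pics/top0.png')
a=cv2.resize(s[70:150,205:405],None,fx=4,fy=4,interpolation=cv2.INTER_CUBIC)
b=cv2.resize(t[110:270,325:455],None,fx=3,fy=3,interpolation=cv2.INTER_CUBIC)[:270]
b=cv2.resize(t[120:190,325:425],None,fx=4,fy=4,interpolation=cv2.INTER_CUBIC)
d=cv2.resize(s[235:305,255:355],None,fx=4,fy=4,interpolation=cv2.INTER_CUBIC)
o=np.vstack([a,np.hstack([b,d])]);cv2.imwrite('pics/c1.png',o);print(o.shape)
E
python3 - <<'E'
from h import *
T=dict(np.load('pics/top0.png.npz'));S=dict(np.load('pics/side0.png.npz'))
def both(a,b):
    X=tri([ray(T,*a),ray(S,*b)]);print(X.round(4),proj(T,X)-a,proj(S,X)-b);return X
both((243,245.5),(302,271))
for z in(.072,):print(onz(T,243,245.5,z),onz(S,302,271,z))
print('booth front corners bottom', onz(T,377,290,.085),onz(T,329,158,.085),onz(S,225,171,0),onz(S,391,167,0))
for p in [(239,150),(222,187),(244,299),(168,178),(181,212),(312,173),(340,270)]:print(p,onz(T,*p,.03))
E
```

```text
(600, 800, 3)
[0.437  0.2493 0.064 ] [-0.00610106 -0.16186929] [0.22899952 0.06330578]
[0.43581391 0.24838321 0.072     ] [0.43646241 0.25343178 0.072     ]
booth front corners bottom [ 0.31915092 -0.09926715  0.085     ] [0.67379301 0.01497531 0.085     ] [0.69975077 0.00645292 0.        ] [ 0.31322747 -0.12260999  0.        ]
(239, 150) [0.71751936 0.26920031 0.03      ]
(222, 187) [0.60695215 0.31569822 0.03      ]
(244, 299) [0.29520523 0.24785179 0.03      ]
(168, 178) [0.63415643 0.47146718 0.03      ]
(181, 212) [0.53482742 0.42947113 0.03      ]
(312, 173) [0.64730571 0.05816861 0.03      ]
(340, 270) [ 0.37183258 -0.01373436  0.03      ]
```

View pics/c1.png

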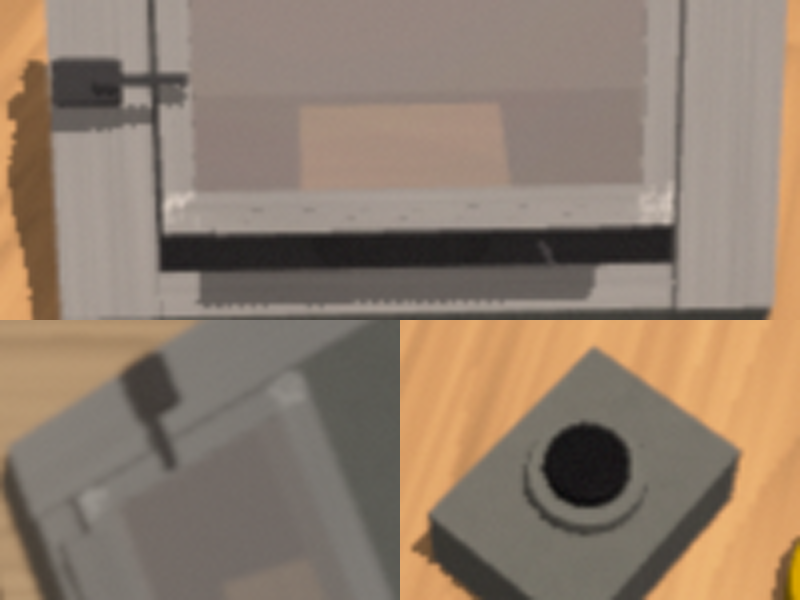

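The crop shows the grey box's black button at side (301.3,271.2), the pointer tip at about side (251.8,90.2) / top (367.5,157), and the lip's shadow at side rows 137–146. I'll fit the booth model and overlay it to locate the lip.

```bash
cat > fit.py <<'E'
from h import *
from scipy.optimize import least_squares
T=dict(np.load('pics/top0.png.npz'));S=dict(np.load('pics/side0.png.npz'))
c5,s5=np.cos(np.radians(50)),np.sin(np.radians(50))
L=.23/s5
def booth(p,X): # booth local->world
    c,s=np.cos(p[2]),np.sin(p[2]);return np.array([p[0]+c*X[0]-s*X[1],p[1]+s*X[0]+c*X[1],X[2]])
def slope(p,s,y,n): # s up slope from wall top, n off slope
    return booth(p,[-.16+s*c5-n*s5,y,.085+s*s5+n*c5])
obs=[(S,(225,171),[-.16,.2,0]),(S,(391,167),[-.16,-.2,0]),(T,(377,290),[-.16,-.2,.085]),(T,(329,158),[-.16,.2,.085]),
(T,(428,96),[-.16+L*c5,.2,.315]),(T,(487,265),[-.16+L*c5,-.2,.315]),(T,(474,78),[.16,.2,.315]),(T,(552,240),[.16,-.2,.315])]
r=least_squares(lambda p:np.concatenate([proj(c,booth(p,X))-uv for c,uv,X in obs]),[.55,-.2,-1.25],loss='soft_l1')
p=r.x
if __name__=='__main__':
    print(p,np.round(r.fun.reshape(-1,2),1).tolist())
    out=[]
    for c,n,(x,y,w,h),f in((S,'side0.png',(205,30,200,145),4),):
        im=cv2.imread('pics/'+n)[y:y+h,x:x+w];im=cv2.resize(im,None,fx=f,fy=f,interpolation=cv2.INTER_CUBIC)
        im=np.clip(255*(im/255.)**.6,0,255).astype(np.uint8)
        for s in np.arange(0,.301,.02):
            for nn,col in((0,(0,0,255)),(.03,(0,255,0)),(.044,(255,0,0))):
                for yy in(-.16,.16):
                    q=((proj(c,slope(p,s,yy,nn))-[x,y]+.5)*f).astype(int);cv2.circle(im,tuple(map(int,q)),2,col,-1)
        out.append(im)
    cv2.imwrite('pics/c2.png',out[0])
    # shadow, band, tip along side column centre: slope coordinate per hypotheses
    def sc(c,uv,n):
        o=slope(p,0,0,n);R=np.array([slope(p,1,0,n)-o,slope(p,0,1,n)-o,slope(p,0,0,n+1)-o]) 
        O,d=ray(c,*uv);a=R@(O-o);b=R@d;k=-a[2]/b[2];return a+b*k
    for nm,uv in dict(glasslow=(309,117),bandtop=(309,127.8),bandbot=(309,136.8),shadbot=(309,145)).items():
        print(nm,[np.round(sc(S,uv,n)[:2],4) for n in(0,.016,.03,.044)])
    for n in(0,.016,.025,.035,.044):print('tip',n,sc(S,(251.8,90.2),n)[:2].round(4),sc(T,(367.5,157),n)[:2].round(4))
    q=tri([ray(S,251.8,90.2),ray(T,367.5,157)]);print(q)
E
python3 fit.py
```

```text
[ 0.55134817 -0.1922987  -1.26638888] [[-0.1, 4.5], [-1.0, 6.7], [0.3, 2.6], [-2.1, -7.1], [-6.1, -6.1], [8.4, 0.9], [1.7, -4.4], [1.6, 6.7]]
glasslow [array([ 0.0706, -0.0008]), array([0.0705, 0.0002]), array([0.0704, 0.001 ]), array([0.0703, 0.0017])]
bandtop [array([ 0.0472, -0.0008]), array([0.0475, 0.0001]), array([0.0477, 0.0009]), array([0.048 , 0.0017])]
bandbot [array([ 0.0274, -0.0008]), array([0.0281, 0.0001]), array([0.0286, 0.0009]), array([0.0292, 0.0017])]
shadbot [array([ 0.0093, -0.0009]), array([0.0102, 0.0001]), array([0.0111, 0.0009]), array([0.0119, 0.0016])]
tip 0 [0.1292 0.1243] [0.1133 0.1278]
tip 0.016 [0.128  0.1229] [0.1235 0.1232]
tip 0.025 [0.1274 0.1221] [0.1292 0.1207]
tip 0.035 [0.1266 0.1213] [0.1355 0.1178]
tip 0.044 [0.1259 0.1205] [0.1412 0.1153]
[ 0.63920384 -0.06508456  0.19686066]
```

View pics/c2.png

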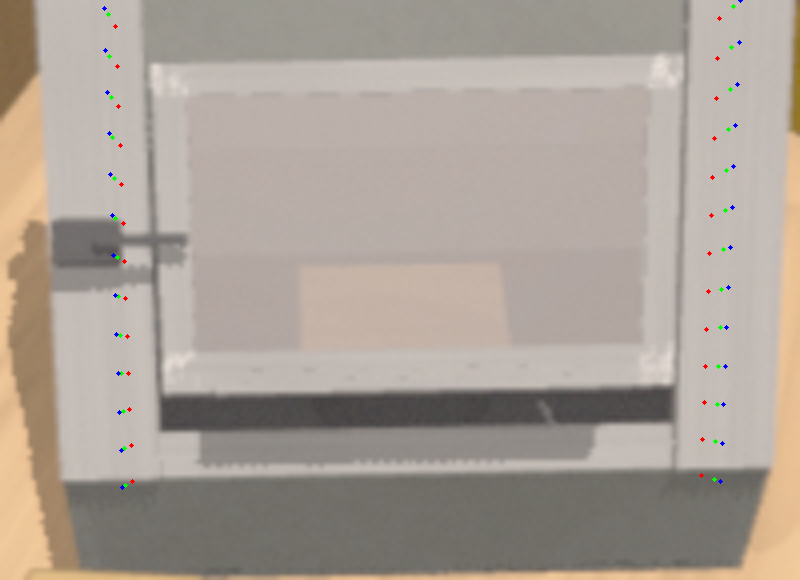

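The overlay puts the lip's underside at crop row ~392, so s≈0.048 up the slope. The tip is at s≈0.127, which leaves about 75 mm of travel. The press comes first.

```bash
python3 -m creep '[{"x":-30,"y":-27,"grip":0},{"x":-30,"y":-27,"grip":0},{"x":-30,"y":-27,"grip":0},{"x":-30,"y":-27,"grip":0},{"x":-30,"y":-27,"grip":0},{"x":-30,"y":-27,"grip":0},{"x":-30,"y":-27,"grip":0},{"x":-30,"y":-27,"grip":0},{"x":-30,"y":-27,"grip":0},{"x":-30,"y":-27,"grip":0}]' 20
python3 - <<'E'
from h import *
from scipy.spatial.transform import Rotation as Ro
s=ctrl.get_state();R=Ro.from_quat(s['tcp_rot']).as_matrix()
print(R.T@(np.array([.436,.2505,.1])-s['eef_pos'])*1e3,s['qpos'])
E
```

```text
[-350.73902124 -313.67066313  109.64544047] [ 1.14299991e+00  2.87105100e-01  1.57800091e+00 -3.64728683e-05
  1.27861476e+00 -1.49974958e-01]$[0]: bad value
```

```bash
python3 -m creep '[{"x":-30,"y":-27,"z":0,"rx":0,"ry":0,"rz":0,"grip":0},{"x":-30,"y":-27,"z":0,"rx":0,"ry":0,"rz":0,"grip":0},{"x":-30,"y":-27,"z":0,"rx":0,"ry":0,"rz":0,"grip":0},{"x":-30,"y":-27,"z":0,"rx":0,"ry":0,"rz":0,"grip":0},{"x":-30,"y":-27,"z":0,"rx":0,"ry":0,"rz":0,"grip":0},{"x":-30,"y":-27,"z":0,"rx":0,"ry":0,"rz":0,"grip":0},{"x":-30,"y":-27,"z":0,"rx":0,"ry":0,"rz":0,"grip":0},{"x":-30,"y":-27,"z":0,"rx":0,"ry":0,"rz":0,"grip":0},{"x":-30,"y":-27,"z":0,"rx":0,"ry":0,"rz":0,"grip":0},{"x":-30,"y":-27,"z":0,"rx":0,"ry":0,"rz":0,"grip":0}]' 20
cat > to.py <<'E'
from h import *
import sys
from scipy.spatial.transform import Rotation as Ro
s=ctrl.get_state();R=Ro.from_quat(s['tcp_rot']).as_matrix()
def to(X):return (R.T@(np.array(X)-s['eef_pos'])*1e3).round(1)
if __name__=='__main__':
    print(to([float(a) for a in sys.argv[1:4]]),s['qpos'].round(4),s['eef_pos'].round(4),s['contact_force'].round(1))
E
python3 to.py .436 .2505 .1
```

```text
time: 0.93
eef_pos: [0.3998, 0.3053, 0.21]
tcp_rot: [0.138, 0.99, -0.0, -0.0]
contact_force: [0.1, 0.0, 0.8]
opening: 0.001
finger_force: 0.0
[-49.9 -42.8 110. ] [ 0.4502 -0.0985  1.9916  0.      1.2489 -0.843 ] [0.3998 0.3053 0.21  ] [0.1 0.  0.8]
```

```bash
python3 -m creep '[{"x":-25,"y":-21.5,"z":0,"rx":0,"ry":0,"rz":0,"grip":0},{"x":-25,"y":-21.5,"z":0,"rx":0,"ry":0,"rz":0,"grip":0},{"x":0,"y":0,"z":25,"rx":0,"ry":0,"rz":0,"grip":0},{"x":0,"y":0,"z":30,"rx":0,"ry":0,"rz":0,"grip":0},{"x":0,"y":0,"z":30,"rx":0,"ry":0,"rz":0,"grip":0},{"x":0,"y":0,"z":25,"rx":0,"ry":0,"rz":0,"grip":0},{"x":0,"y":0,"z":15,"rx":0,"ry":0,"rz":0,"grip":0},{"x":0,"y":0,"z":5,"rx":0,"ry":0,"rz":0,"grip":0},{"x":0,"y":0,"z":0,"rx":0,"ry":0,"rz":0,"grip":0},{"x":0,"y":0,"z":0,"rx":0,"ry":0,"rz":0,"grip":0}]'
python3 to.py .436 .2505 .066
python3 - <<'E'
from h import *
a=shot('side','s1.png')['color'];b=shot('top','t1.png')['color']
f=lambda i:cv2.resize(i,None,fx=4,fy=4,interpolation=cv2.INTER_CUBIC)
cv2.imwrite('pics/c3.png',np.hstack([f(a[215:315,250:350]),f(b[200:300,195:295])]))
E
```

```text
time: 1.77
eef_pos: [0.4362, 0.2523, 0.0809]
tcp_rot: [0.138, 0.99, 0.0, 0.0]
contact_force: [0.6, -0.7, 0.2]
opening: 0.001
finger_force: 0.0
[-0.3 -1.8 14.9] [ 0.3228  0.0592  2.0924 -0.      0.9894 -0.9703] [0.4362 0.2523 0.0809] [ 0.6 -0.7  0.2]
```

View pics/c3.png

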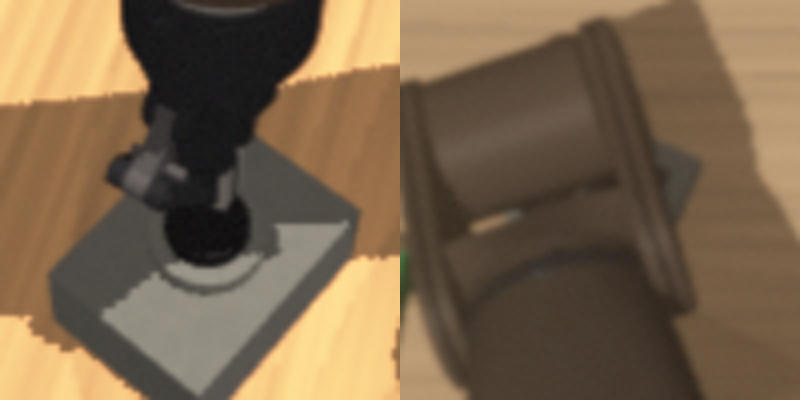

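The shut fingertips stand just above the black button (side crop (208,205), button at (205,228)). Pressing now.

```bash
python3 -m creep '[{"x":0,"y":-1.8,"z":3,"rx":0,"ry":0,"rz":0,"grip":0},{"x":0,"y":0,"z":3,"rx":0,"ry":0,"rz":0,"grip":0},{"x":0,"y":0,"z":2,"rx":0,"ry":0,"rz":0,"grip":0},{"x":0,"y":0,"z":2,"rx":0,"ry":0,"rz":0,"grip":0},{"x":0,"y":0,"z":1.5,"rx":0,"ry":0,"rz":0,"grip":0},{"x":0,"y":0,"z":1.5,"rx":0,"ry":0,"rz":0,"grip":0},{"x":0,"y":0,"z":1.5,"rx":0,"ry":0,"rz":0,"grip":0},{"x":0,"y":0,"z":0.5,"rx":0,"ry":0,"rz":0,"grip":0},{"x":0,"y":0,"z":0,"rx":0,"ry":0,"rz":0,"grip":0},{"x":0,"y":0,"z":0,"rx":0,"ry":0,"rz":0,"grip":0}]'
```

```text
time: 2.7
eef_pos: [0.4353, 0.2504, 0.0653]
tcp_rot: [0.138, 0.99, -0.0, -0.0]
contact_force: [-0.6, -0.3, -0.4]
opening: -0.0
finger_force: 0.0
```

```bash
python3 -m creep '[{"x":0,"y":0,"z":1,"rx":0,"ry":0,"rz":0,"grip":0},{"x":0,"y":0,"z":0,"rx":0,"ry":0,"rz":0,"grip":0},{"x":0,"y":0,"z":1,"rx":0,"ry":0,"rz":0,"grip":0},{"x":0,"y":0,"z":0,"rx":0,"ry":0,"rz":0,"grip":0},{"x":0,"y":0,"z":0,"rx":0,"ry":0,"rz":0,"grip":0},{"x":0,"y":0,"z":0,"rx":0,"ry":0,"rz":0,"grip":0},{"x":0,"y":0,"z":0,"rx":0,"ry":0,"rz":0,"grip":0},{"x":0,"y":0,"z":0,"rx":0,"ry":0,"rz":0,"grip":0},{"x":0,"y":0,"z":0,"rx":0,"ry":0,"rz":0,"grip":0},{"x":0,"y":0,"z":0,"rx":0,"ry":0,"rz":0,"grip":0}]'
python3 - <<'E'
from h import *
a=shot('side','s2.png')['color']
cv2.imwrite('pics/c4.png',cv2.resize(a[215:315,240:360],None,fx=5,fy=5,interpolation=cv2.INTER_CUBIC))
E
```

```text
time: 3.53
eef_pos: [0.4354, 0.2504, 0.0634]
tcp_rot: [0.138, 0.99, 0.0, 0.0]
contact_force: [-0.1, 0.2, 0.3]
opening: -0.002
finger_force: 0.0
```

View pics/c4.png

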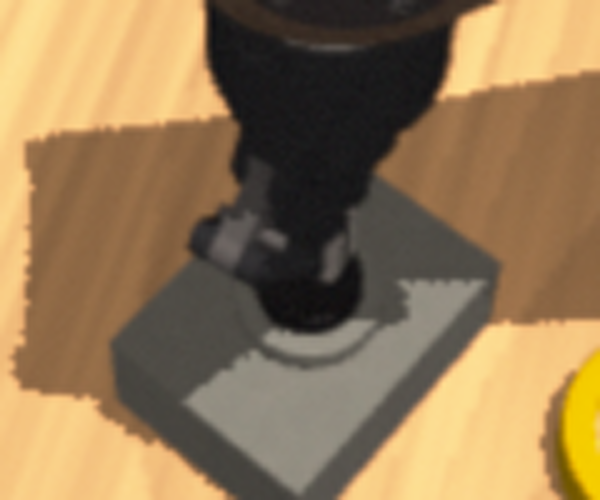

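```bash
python3 -m creep '[{"x":0,"y":0,"z":1,"rx":0,"ry":0,"rz":0,"grip":0},{"x":0,"y":0,"z":0,"rx":0,"ry":0,"rz":0,"grip":0},{"x":0,"y":0,"z":1,"rx":0,"ry":0,"rz":0,"grip":0},{"x":0,"y":0,"z":0,"rx":0,"ry":0,"rz":0,"grip":0},{"x":0,"y":0,"z":1,"rx":0,"ry":0,"rz":0,"grip":0},{"x":0,"y":0,"z":0,"rx":0,"ry":0,"rz":0,"grip":0},{"x":0,"y":0,"z":0,"rx":0,"ry":0,"rz":0,"grip":0},{"x":0,"y":0,"z":0,"rx":0,"ry":0,"rz":0,"grip":0},{"x":0,"y":0,"z":0,"rx":0,"ry":0,"rz":0,"grip":0},{"x":0,"y":0,"z":0,"rx":0,"ry":0,"rz":0,"grip":0}]'
python3 - <<'E'
from h import *
s=ctrl.get_state();print(s['joint_efforts'].round(2),s['contact_force'].round(2))
for f in('top0','side0'):
    c=dict(np.load(f'pics/{f}.png.npz'));print(f,[proj(c,np.array([.4354,.2504,z])).round(1).tolist() for z in(.06,.066,.072)])
E
```

```text
time: 4.42
eef_pos: [0.4354, 0.2504, 0.0604]
tcp_rot: [0.138, 0.99, 0.0, 0.0]
contact_force: [-0.7, -0.6, 0.1]
opening: -0.004
finger_force: 0.0
[ -0.   -27.99 -24.45  -0.     0.    -0.  ] [-0.67 -0.62  0.13]
top0 [[242.7, 246.1], [242.5, 245.9], [242.2, 245.7]]
side0 [[302.8, 272.9], [302.9, 271.3], [303.0, 269.7]]
```

```bash
python3 -m creep '[{"x":0,"y":0,"z":1,"rx":0,"ry":0,"rz":0,"grip":0},{"x":0,"y":0,"z":0,"rx":0,"ry":0,"rz":0,"grip":0},{"x":0,"y":0,"z":1,"rx":0,"ry":0,"rz":0,"grip":0},{"x":0,"y":0,"z":0,"rx":0,"ry":0,"rz":0,"grip":0},{"x":0,"y":0,"z":1,"rx":0,"ry":0,"rz":0,"grip":0},{"x":0,"y":0,"z":0,"rx":0,"ry":0,"rz":0,"grip":0},{"x":0,"y":0,"z":0,"rx":0,"ry":0,"rz":0,"grip":0},{"x":0,"y":0,"z":0,"rx":0,"ry":0,"rz":0,"grip":0},{"x":0,"y":0,"z":0,"rx":0,"ry":0,"rz":0,"grip":0},{"x":0,"y":0,"z":0,"rx":0,"ry":0,"rz":0,"grip":0}]'
python3 - <<'E'
from h import *
shot('side','s3.png')
f=lambda n:cv2.resize(cv2.imread(n)[215:315,250:350],None,fx=4,fy=4,interpolation=cv2.INTER_CUBIC)
g=lambda i:np.clip(255*(i/255.)**.45,0,255).astype(np.uint8)
cv2.imwrite('pics/c5.png',np.hstack([g(f('pics/s1.png')),g(f('pics/s3.png'))]))
E
```

```text
time: 5.25
eef_pos: [0.4354, 0.2504, 0.0574]
tcp_rot: [0.138, 0.99, 0.0, 0.0]
contact_force: [0.9, -1.0, 0.3]
opening: -0.001
finger_force: 0.0
```

View pics/c5.png

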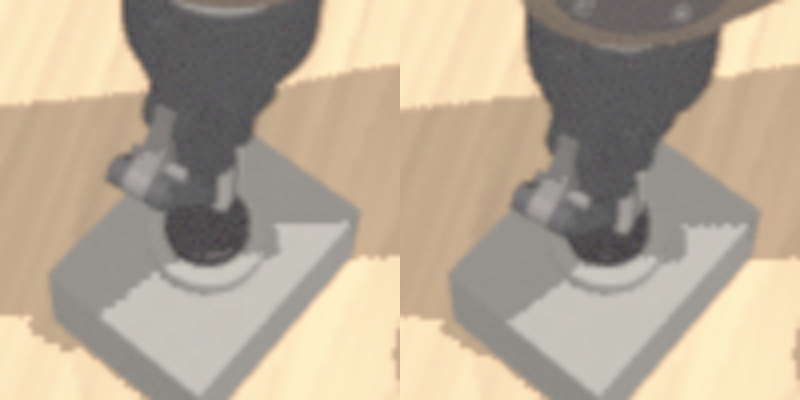

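Tip and button overlap in the side view, yet there's no contact force, so I'll compare the button's lower rim across frames numerically.

Run:
```python
from h import *
im=[cv2.imread(f'pics/{n}.png',0).astype(int) for n in('side0','s1','s2','s3')]
for u in(296,302,306):
    print(u)
    for i in im: print(i[262:294,u].tolist())
```

```text
296
[55, 27, 21, 19, 22, 24, 22, 24, 22, 22, 23, 25, 24, 23, 22, 16, 17, 22, 63, 108, 118, 117, 111, 81, 64, 73, 102, 112, 114, 114, 114, 113]
[28, 31, 29, 27, 22, 16, 18, 16, 14, 15, 17, 17, 19, 18, 17, 19, 18, 21, 66, 134, 148, 147, 140, 104, 83, 92, 127, 141, 144, 143, 143, 143]
[81, 84, 66, 40, 29, 28, 28, 28, 25, 19, 21, 20, 19, 18, 15, 19, 19, 21, 51, 104, 141, 147, 140, 102, 81, 90, 129, 141, 142, 142, 144, 144]
[29, 44, 80, 82, 65, 40, 29, 30, 27, 27, 27, 21, 17, 17, 17, 19, 15, 18, 42, 87, 139, 147, 138, 104, 82, 93, 129, 141, 143, 142, 144, 141]
302
[23, 20, 25, 20, 23, 21, 23, 25, 23, 23, 22, 21, 21, 21, 26, 25, 25, 23, 13, 39, 106, 117, 117, 115, 84, 71, 80, 107, 113, 114, 113, 112]
[26, 28, 24, 25, 29, 21, 16, 17, 17, 15, 18, 18, 17, 20, 16, 20, 33, 31, 23, 51, 133, 147, 148, 146, 109, 89, 101, 136, 142, 142, 144, 142]
[22, 20, 22, 25, 26, 32, 27, 21, 24, 19, 18, 16, 18, 15, 16, 18, 24, 28, 19, 51, 132, 145, 148, 147, 107, 89, 101, 133, 143, 143, 142, 141]
[22, 22, 20, 25, 24, 25, 25, 29, 26, 22, 19, 18, 18, 18, 17, 20, 19, 23, 20, 50, 132, 145, 147, 146, 107, 87, 101, 135, 141, 142, 143, 142]
306
[52, 27, 24, 25, 22, 22, 22, 21, 24, 24, 22, 26, 26, 20, 25, 26, 24, 20, 40, 90, 113, 117, 116, 105, 78, 74, 105, 114, 114, 114, 112, 113]
[89, 89, 89, 84, 74, 48, 23, 20, 17, 17, 13, 18, 19, 18, 16, 23, 32, 24, 49, 116, 145, 149, 147, 131, 99, 94, 133, 144, 144, 143, 141, 141]
[40, 65, 83, 89, 88, 88, 90, 88, 79, 47, 19, 18, 17, 19, 17, 19, 29, 22, 50, 114, 142, 147, 146, 130, 99, 95, 132, 142, 143, 142, 140, 141]
[25, 24, 48, 80, 89, 88, 89, 87, 89, 85, 73, 39, 21, 17, 16, 16, 14, 20, 51, 115, 142, 146, 145, 131, 98, 95, 134, 143, 144, 142, 140, 140]
```

```bash
python3 -m creep '[{"x":0,"y":0,"z":1,"rx":0,"ry":0,"rz":0,"grip":0},{"x":0,"y":0,"z":1,"rx":0,"ry":0,"rz":0,"grip":0},{"x":0,"y":0,"z":1,"rx":0,"ry":0,"rz":0,"grip":0},{"x":0,"y":0,"z":1,"rx":0,"ry":0,"rz":0,"grip":0},{"x":0,"y":0,"z":1,"rx":0,"ry":0,"rz":0,"grip":0},{"x":0,"y":0,"z":0,"rx":0,"ry":0,"rz":0,"grip":0},{"x":0,"y":0,"z":0,"rx":0,"ry":0,"rz":0,"grip":0},{"x":0,"y":0,"z":0,"rx":0,"ry":0,"rz":0,"grip":0},{"x":0,"y":0,"z":0,"rx":0,"ry":0,"rz":0,"grip":0},{"x":0,"y":0,"z":0,"rx":0,"ry":0,"rz":0,"grip":0}]'
python3 - <<'E'
from h import *
s=ctrl.get_state();print(s['joint_efforts'].round(2),s['contact_force'].round(2),s['wrist_torque'].round(2))
shot('side','s4.png')
i=cv2.imread('pics/s4.png',0).astype(int)
for u in(296,302,306):print(i[262:294,u].tolist())
E
```

```text
time: 6.13
eef_pos: [0.4354, 0.2504, 0.0524]
tcp_rot: [0.138, 0.99, 0.0, 0.0]
contact_force: [0.5, 0.2, 0.0]
opening: 0.001
finger_force: 0.0
[ -0.   -28.2  -24.13  -0.     0.     0.  ] [0.53 0.23 0.04] [0.02 0.02 0.01]
[25, 24, 29, 61, 84, 76, 49, 32, 27, 30, 28, 27, 22, 19, 17, 16, 18, 21, 42, 80, 133, 146, 140, 104, 82, 90, 127, 140, 141, 143, 142, 142]
[24, 23, 20, 21, 23, 21, 24, 26, 31, 27, 24, 24, 17, 18, 14, 18, 18, 19, 17, 50, 132, 147, 147, 145, 106, 89, 102, 134, 143, 142, 143, 142]
[23, 24, 21, 37, 64, 84, 87, 90, 88, 89, 85, 76, 44, 22, 19, 18, 17, 19, 43, 113, 142, 148, 146, 132, 98, 94, 134, 142, 142, 142, 142, 140]
```

Run:
```python
from h import *
c=dict(np.load('pics/s4.png.npz'))
i=cv2.imread('pics/s4.png')[160:310,205:405]
i=cv2.resize(i,None,fx=4,fy=4,interpolation=cv2.INTER_CUBIC)
i=np.clip(255*(i/255.)**.4,0,255).astype(np.uint8)
s=ctrl.get_state()
from scipy.spatial.transform import Rotation as Ro
R=Ro.from_quat(s['tcp_rot']).as_matrix()
for k,col in((0,(0,0,255)),(1,(0,255,0)),(2,(255,0,0))):
  P=[tuple(map(int,(proj(c,s['eef_pos']+q*R[:,k]*(-1 if k==2 else 1))-[205,160]+.5)*4)) for q in(0,.04)];cv2.line(i,*P,col,1)
cv2.imwrite('pics/c6.png',i)
```

```text
(no output)
```

View pics/c6.png

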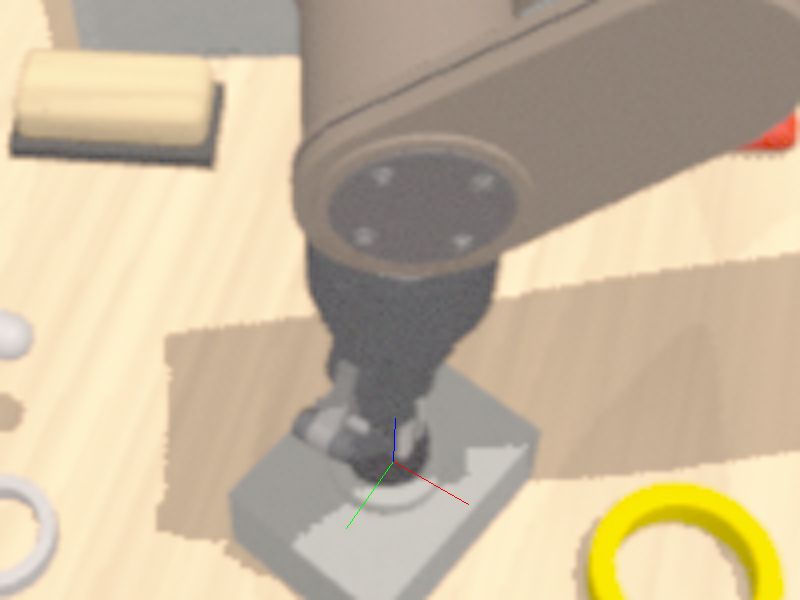

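```bash
python3 -m creep '[{"x":0,"y":0,"z":1,"rx":0,"ry":0,"rz":0,"grip":0},{"x":0,"y":0,"z":1,"rx":0,"ry":0,"rz":0,"grip":0},{"x":0,"y":0,"z":1,"rx":0,"ry":0,"rz":0,"grip":0},{"x":0,"y":0,"z":1,"rx":0,"ry":0,"rz":0,"grip":0},{"x":0,"y":0,"z":1,"rx":0,"ry":0,"rz":0,"grip":0},{"x":0,"y":0,"z":0,"rx":0,"ry":0,"rz":0,"grip":0},{"x":0,"y":0,"z":0,"rx":0,"ry":0,"rz":0,"grip":0},{"x":0,"y":0,"z":0,"rx":0,"ry":0,"rz":0,"grip":0},{"x":0,"y":0,"z":0,"rx":0,"ry":0,"rz":0,"grip":0},{"x":0,"y":0,"z":0,"rx":0,"ry":0,"rz":0,"grip":0}]'
python3 - <<'E'
from h import *
T=dict(np.load('pics/top0.png.npz'));S=dict(np.load('pics/side0.png.npz'))
for z in(.03,.05):
    a,b,c=[onz(S,*p,z) for p in((303.75,242),(339.5,268.75),(262.5,283.75))];print(z,np.linalg.norm(a-b),np.linalg.norm(a-c),a,b,c)
    print([proj(T,q).round(1).tolist() for q in(a,b,c)])
s=ctrl.get_state();print(s['contact_force'],s['wrist_torque'])
E
```

```text
time: 7.02
eef_pos: [0.4355, 0.2504, 0.0475]
tcp_rot: [0.138, 0.99, 0.0, 0.0]
contact_force: [-0.8, -1.0, 3.3]
opening: 0.002
finger_force: 1.7
0.03 0.09102690670525863 0.12253058572934113 [0.45593979 0.16701343 0.03      ] [0.37358196 0.20578309 0.03      ] [0.50563034 0.27901608 0.03      ]
[[274.0, 239.6], [259.8, 269.6], [234.1, 222.0]]
0.05 0.08831504339662201 0.11888016837855625 [0.45307589 0.17938843 0.05      ] [0.37317166 0.21700307 0.05      ] [0.50128607 0.28805431 0.05      ]
[[269.3, 239.8], [255.2, 269.5], [229.8, 222.5]]
[-0.79502428 -0.96241807  3.27503607] [0.01419992 0.10813882 0.01230433]
```

Contact has come only at reported z≈0.048 (3.3 N), though the box itself measures right. So the real fingertips end about 20 mm short of the reported TCP, and I'll allow for that. I'm pressing further.

```bash
python3 -m creep '[{"x":0,"y":0,"z":1,"rx":0,"ry":0,"rz":0,"grip":0},{"x":0,"y":0,"z":1,"rx":0,"ry":0,"rz":0,"grip":0},{"x":0,"y":0,"z":0.5,"rx":0,"ry":0,"rz":0,"grip":0},{"x":0,"y":0,"z":0,"rx":0,"ry":0,"rz":0,"grip":0},{"x":0,"y":0,"z":0,"rx":0,"ry":0,"rz":0,"grip":0},{"x":0,"y":0,"z":0,"rx":0,"ry":0,"rz":0,"grip":0},{"x":0,"y":0,"z":0,"rx":0,"ry":0,"rz":0,"grip":0},{"x":0,"y":0,"z":0,"rx":0,"ry":0,"rz":0,"grip":0},{"x":0,"y":0,"z":0,"rx":0,"ry":0,"rz":0,"grip":0},{"x":0,"y":0,"z":0,"rx":0,"ry":0,"rz":0,"grip":0}]'
```

```text
time: 7.85
eef_pos: [0.4355, 0.2505, 0.045]
tcp_rot: [0.138, 0.99, 0.0, 0.0]
contact_force: [-1.8, 0.3, 5.5]
opening: -0.001
finger_force: 2.5
```

```bash
python3 -m creep '[{"x":0,"y":0,"z":0.5,"rx":0,"ry":0,"rz":0,"grip":0},{"x":0,"y":0,"z":0.5,"rx":0,"ry":0,"rz":0,"grip":0},{"x":0,"y":0,"z":0.5,"rx":0,"ry":0,"rz":0,"grip":0},{"x":0,"y":0,"z":0,"rx":0,"ry":0,"rz":0,"grip":0},{"x":0,"y":0,"z":0,"rx":0,"ry":0,"rz":0,"grip":0},{"x":0,"y":0,"z":0,"rx":0,"ry":0,"rz":0,"grip":0},{"x":0,"y":0,"z":0,"rx":0,"ry":0,"rz":0,"grip":0},{"x":0,"y":0,"z":0,"rx":0,"ry":0,"rz":0,"grip":0},{"x":0,"y":0,"z":0,"rx":0,"ry":0,"rz":0,"grip":0},{"x":0,"y":0,"z":0,"rx":0,"ry":0,"rz":0,"grip":0}]'
```

```text
time: 8.68
eef_pos: [0.4355, 0.2505, 0.0449]
tcp_rot: [0.138, 0.99, -0.0, -0.0]
contact_force: [-4.9, -1.4, 12.5]
opening: 0.001
finger_force: 6.4
```

```bash
python3 -m creep '[{"x":0,"y":0,"z":-2,"rx":0,"ry":0,"rz":0,"grip":0},{"x":0,"y":0,"z":-5,"rx":0,"ry":0,"rz":0,"grip":0},{"x":0,"y":0,"z":-15,"rx":0,"ry":0,"rz":0,"grip":0},{"x":0,"y":0,"z":-30,"rx":0,"ry":0,"rz":0,"grip":0},{"x":0,"y":0,"z":-35,"rx":0,"ry":0,"rz":0,"grip":0},{"x":0,"y":0,"z":-35,"rx":0,"ry":0,"rz":7,"grip":0},{"x":0,"y":0,"z":-35,"rx":0,"ry":0,"rz":7,"grip":0},{"x":0,"y":0,"z":-35,"rx":0,"ry":0,"rz":7,"grip":0},{"x":0,"y":0,"z":-35,"rx":0,"ry":0,"rz":7,"grip":0},{"x":0,"y":0,"z":0,"rx":0,"ry":0,"rz":7,"grip":0}]'
python3 - <<'E'
import fit
from fit import *
def go(obs):
    r=least_squares(lambda p:np.concatenate([proj(c,booth(p,X))-uv for c,uv,X in obs]),[.55,-.2,-1.25],loss='soft_l1');print(r.x.round(4),np.round(r.fun.reshape(-1,2),1).tolist());return r.x
o=[(S,(222,150.5),[-.16,.2,.085]),(S,(397.5,147.5),[-.16,-.2,.085]),(S,(225,173),[-.16,.2,0]),(S,(390.5,171.8),[-.16,-.2,0])]
a=go(o)
b=go(o+[(T,(327.5,154),[-.16,.2,.085]),(T,(377,290),[-.16,-.2,.085])])
for p in(a,b):
    print('T corners',[proj(T,booth(p,X)).round(0).tolist() for X in([-.16,.2,.085],[-.16,-.2,.085],[-.16+L*c5,.2,.315],[-.16+L*c5,-.2,.315],[.16,.2,.315],[.16,-.2,.315])],'S',[proj(S,slope(p,s,.2,0)).round(1).tolist() for s in(0,.2)])
    def sc(c,uv,n):
        o=slope(p,0,0,n);R=np.array([slope(p,1,0,n)-o,slope(p,0,1,n)-o,slope(p,0,0,n+1)-o]);O,d=ray(c,*uv);A=R@(O-o);B=R@d;return (A-B*A[2]/B[2])[:2].round(4)
    for n in(0,.015,.03,.044):print(n,'tip',sc(S,(251.8,90.2),n),sc(T,(367.5,157),n),'under',sc(S,(309,127.8),n),'sashLowR',sc(S,(373,126.5),n),'L',sc(S,(245.5,128.5),n),'sashTopL',sc(S,(243,46.5),n))
E
```

```text
time: 9.52
eef_pos: [0.4385, 0.2515, 0.2786]
tcp_rot: [0.433, 0.902, 0.005, 0.005]
contact_force: [1.1, 0.6, 1.2]
opening: 0.0
finger_force: 0.0
[ 0.5513 -0.1965 -1.265 ] [[-1.2, -1.5], [0.5, -0.7], [0.7, 1.4], [-0.2, 0.6]]
[ 0.5514 -0.1944 -1.2634] [[-1.5, -0.8], [0.4, -0.2], [0.4, 2.1], [-0.3, 1.1], [0.0, -2.9], [1.4, 2.7]]
T corners [[328.0, 151.0], [379.0, 293.0], [424.0, 90.0], [498.0, 266.0], [477.0, 74.0], [556.0, 247.0]] S [[220.8, 149.0], [216.4, 55.4]]
0 tip [0.127  0.1259] [0.109 0.13 ] under [0.0446 0.0005] sashLowR [ 0.0456 -0.1422] L [0.0448 0.1425] sashTopL [0.2173 0.1421]
0.015 tip [0.1259 0.1247] [0.1185 0.1258] under [0.0448 0.0014] sashLowR [ 0.0459 -0.1389] L [0.0451 0.141 ] sashTopL [0.2147 0.1406]
0.03 tip [0.1248 0.1234] [0.128  0.1216] under [0.0451 0.0023] sashLowR [ 0.0461 -0.1356] L [0.0453 0.1395] sashTopL [0.212 0.139]
0.044 tip [0.1237 0.1223] [0.1369 0.1176] under [0.0454 0.0031] sashLowR [ 0.0464 -0.1326] L [0.0456 0.138 ] sashTopL [0.2095 0.1376]
T corners [[328.0, 151.0], [378.0, 293.0], [423.0, 90.0], [497.0, 266.0], [476.0, 74.0], [555.0, 246.0]] S [[220.5, 149.7], [216.0, 56.0]]
0 tip [0.1283 0.1252] [0.1115 0.129 ] under [0.0458 0.0001] sashLowR [ 0.0468 -0.1424] L [0.0462 0.1419] sashTopL [0.2184 0.1413]
0.015 tip [0.1271 0.124 ] [0.121  0.1248] under [0.0461 0.001 ] sashLowR [ 0.047  -0.1391] L [0.0465 0.1403] sashTopL [0.2158 0.1398]
0.03 tip [0.126  0.1228] [0.1304 0.1206] under [0.0464 0.0019] sashLowR [ 0.0473 -0.1358] L [0.0468 0.1388] sashTopL [0.2131 0.1382]
0.044 tip [0.125  0.1216] [0.1393 0.1166] under [0.0466 0.0027] sashLowR [ 0.0475 -0.1327] L [0.047  0.1374] sashTopL [0.2106 0.1368]
```

```bash
cat > tgt.py <<'E'
from fit import slope,np
import sys
from to import R,s,Ro
p=[.5514,-.1944,-1.2634]
o=slope(p,0,0,0);u=slope(p,1,0,0)-o;l=slope(p,0,1,0)-o;n=slope(p,0,0,1)-o
Rt=np.array([-u,l,-n]).T
OFF=.021
def info():
    tip=s['eef_pos']-OFF*R[:,2]
    print('tip s,y,n mm',(np.array([u,l,n])@(tip-o)*1e3).round(1),'rotvec deg',np.degrees(Ro.from_matrix(R.T@Rt).as_rotvec()).round(1),'F sln',(np.array([u,l,n])@s['contact_force']).round(1),'q',s['qpos'].round(2),'t',s['time'])
def go(S,Y,N):
    e=slope(p,S,Y,N)+OFF*Rt[:,2]
    print('target eef',e.round(3),'now-tool',(R.T@(e-s['eef_pos'])*1e3).round(1),'targ-tool',(Rt.T@(e-s['eef_pos'])*1e3).round(1))
if __name__=='__main__':
    info();a=[float(x)/1e3 for x in sys.argv[1:]]
    for i in range(0,len(a),3):go(*a[i:i+3])
E
python3 tgt.py 20 0 110 20 0 14
```

```text
tip s,y,n mm [-27.9  27.  367.1] rotvec deg [  9.9 -49.3  19.4] F sln [0.8 1.2 0.9] q [ 0.32 -0.15  1.91 -0.    1.37 -0.36] t 9.5167
target eef [0.486 0.011 0.158] now-tool [-217.  -114.9  120.7] targ-tool [-64.  -27.3 264.6]
target eef [ 0.508 -0.059  0.096] now-tool [-285.3 -142.2  182.4] targ-tool [-64.  -27.3 360.6]
```

```bash
python3 -m creep '[{"x":0,"y":0,"z":0,"rx":1.1,"ry":-5.5,"rz":2.15,"grip":0},{"x":0,"y":0,"z":0,"rx":1.1,"ry":-5.5,"rz":2.15,"grip":0},{"x":0,"y":0,"z":0,"rx":1.1,"ry":-5.5,"rz":2.15,"grip":0},{"x":0,"y":0,"z":0,"rx":1.1,"ry":-5.5,"rz":2.15,"grip":0},{"x":0,"y":0,"z":0,"rx":1.1,"ry":-5.5,"rz":2.15,"grip":0},{"x":0,"y":0,"z":0,"rx":1.1,"ry":-5.5,"rz":2.15,"grip":0},{"x":0,"y":0,"z":0,"rx":1.1,"ry":-5.5,"rz":2.15,"grip":0},{"x":0,"y":0,"z":0,"rx":1.1,"ry":-5.5,"rz":2.15,"grip":0},{"x":0,"y":0,"z":0,"rx":1.1,"ry":-5.3,"rz":2.15,"grip":0},{"x":0,"y":0,"z":0,"rx":0,"ry":0,"rz":0,"grip":0}]'
python3 tgt.py 20 0 110 20 0 14
```

```text
time: 10.35
eef_pos: [0.4338, 0.2509, 0.2658]
tcp_rot: [0.528, 0.736, -0.257, 0.338]
contact_force: [-0.4, 0.1, -1.1]
opening: -0.001
finger_force: 0.0
tip s,y,n mm [-54.4  22.7 367.1] rotvec deg [-0.3  0.2  1.3] F sln [-0.9 -0.4 -0.5] q [ 0.71  0.13  1.84 -0.78  1.6   0.53] t 10.35
target eef [0.486 0.011 0.158] now-tool [-72.9 -22.7 257.5] targ-tool [-74.4 -22.6 257.1]
target eef [ 0.508 -0.059  0.096] now-tool [-72.5 -22.1 353.5] targ-tool [-74.4 -22.6 353.1]
```

```bash
python3 -m creep '[{"x":-12,"y":-4,"z":28,"rx":0,"ry":0,"rz":1.3,"grip":0},{"x":-12,"y":-4,"z":32,"rx":0,"ry":0,"rz":0,"grip":0},{"x":-12,"y":-4,"z":32,"rx":0,"ry":0,"rz":0,"grip":0},{"x":-12,"y":-4,"z":32,"rx":0,"ry":0,"rz":0,"grip":0},{"x":-12,"y":-4,"z":32,"rx":0,"ry":0,"rz":0,"grip":0},{"x":-12,"y":-2.5,"z":32,"rx":0,"ry":0,"rz":0,"grip":0},{"x":-2,"y":0,"z":32,"rx":0,"ry":0,"rz":0,"grip":0},{"x":0,"y":0,"z":25,"rx":0,"ry":0,"rz":0,"grip":0},{"x":0,"y":0,"z":12,"rx":0,"ry":0,"rz":0,"grip":0},{"x":0,"y":0,"z":0,"rx":0,"ry":0,"rz":0,"grip":0}]'
python3 tgt.py 20 0 55 20 0 14
```

```text
time: 11.18
eef_pos: [0.4855, 0.0084, 0.16]
tcp_rot: [0.539, 0.729, -0.251, 0.34]
contact_force: [0.4, 0.0, 0.4]
opening: 0.001
finger_force: 0.0
tip s,y,n mm [ 23.2  -1.3 110. ] rotvec deg [-0.4 -0.1 -0.4] F sln [0.4 0.4 0.2] q [ 0.24  0.02  2.17 -0.99  1.15  0.47] t 11.1833
target eef [ 0.499 -0.029  0.122] now-tool [ 3.1  1.8 55. ] targ-tool [ 3.2  1.5 55. ]
target eef [ 0.508 -0.059  0.096] now-tool [ 3.1  2.1 96. ] targ-tool [ 3.2  1.5 96. ]
```

```bash
python3 -m creep '[{"x":3,"y":1.5,"z":10,"rx":0,"ry":0,"rz":0,"grip":0},{"x":0,"y":0,"z":15,"rx":0,"ry":0,"rz":0,"grip":0},{"x":0,"y":0,"z":15,"rx":0,"ry":0,"rz":0,"grip":0},{"x":0,"y":0,"z":10,"rx":0,"ry":0,"rz":0,"grip":0},{"x":0,"y":0,"z":6,"rx":0,"ry":0,"rz":0,"grip":0},{"x":0,"y":0,"z":0,"rx":0,"ry":0,"rz":0,"grip":0},{"x":0,"y":0,"z":0,"rx":0,"ry":0,"rz":0,"grip":0},{"x":0,"y":0,"z":0,"rx":0,"ry":0,"rz":0,"grip":0},{"x":0,"y":0,"z":0,"rx":0,"ry":0,"rz":0,"grip":0},{"x":0,"y":0,"z":0,"rx":0,"ry":0,"rz":0,"grip":0}]'
python3 tgt.py 20 0 14
python3 - <<'E'
from tgt import *
from h import *
outs=[]
for nm,(x,y,w,h) in(('side',(210,60,200,130)),('top',(300,120,200,180))):
    c=shot(nm,nm+'5.png');f=4 if nm=='side' else 3
    i=c['color'].copy()[y:y+h,x:x+w];i=cv2.resize(i,None,fx=2 if nm=='top' else 3,fy=2 if nm=='top' else 3,interpolation=cv2.INTER_CUBIC);k=2 if nm=='top' else 3
    i=np.clip(255*(i/255.)**.5,0,255).astype(np.uint8)
    tip=s['eef_pos']-OFF*R[:,2]
    for X,col in((tip,(0,0,255)),(slope(p,.0465,0,.044),(0,255,0)),(slope(p,.0465,.11,.044),(0,255,0)),(slope(p,.0465,-.11,.044),(0,255,0)),(slope(p,.126,.1228,.024),(255,0,0))):
        cv2.circle(i,tuple(map(int,(proj(c,X)-[x,y]+.5)*k)),2,col,-1)
    outs.append(i)
w=max(o.shape[1] for o in outs)
h=max(o.shape[0] for o in outs)
outs=[cv2.copyMakeBorder(o,0,h-o.shape[0],0,0,cv2.BORDER_CONSTANT) for o in outs]
m=np.hstack(outs);m=cv2.resize(m,None,fx=.8,fy=.8,interpolation=cv2.INTER_AREA);cv2.imwrite('pics/c7.png',m);print(m.shape)
E
```

```text
time: 12.02
eef_pos: [0.5009, -0.0279, 0.1241]
tcp_rot: [0.538, 0.729, -0.249, 0.342]
contact_force: [-0.0, 0.6, -0.8]
opening: -0.002
finger_force: 0.0
tip s,y,n mm [21.   2.3 56.9] rotvec deg [-0.1  0.  -0.5] F sln [-1.   0.1 -0.1] q [ 0.15  0.08  2.19 -1.07  1.04  0.51] t 12.0167
target eef [ 0.508 -0.059  0.096] now-tool [ 1.  -2.2 42.9] targ-tool [ 1.  -2.3 42.9]
(312, 800, 3)
```

View pics/c7.png

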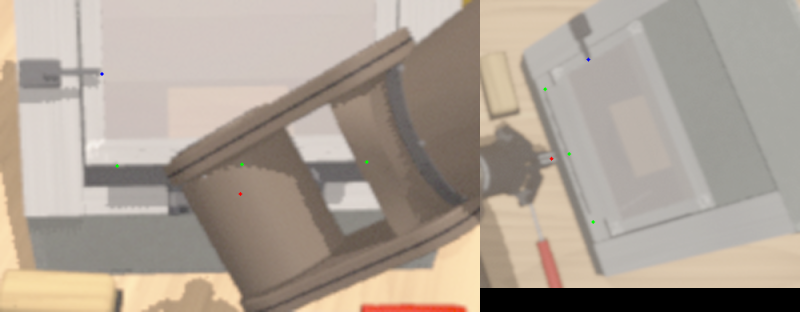

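The top view shows the real fingertips ending at the red mark (551,158), just below and outside the lip line (569,154), so the 21 mm offset holds. Sliding under the lip.

```bash
python3 -m creep '[{"x":1,"y":-2,"z":8,"rx":0,"ry":0,"rz":-0.5,"grip":0},{"x":0,"y":0,"z":8,"rx":0,"ry":0,"rz":0,"grip":0},{"x":0,"y":0,"z":7,"rx":0,"ry":0,"rz":0,"grip":0},{"x":0,"y":0,"z":5,"rx":0,"ry":0,"rz":0,"grip":0},{"x":0,"y":0,"z":5,"rx":0,"ry":0,"rz":0,"grip":0},{"x":0,"y":0,"z":4,"rx":0,"ry":0,"rz":0,"grip":0},{"x":0,"y":0,"z":3,"rx":0,"ry":0,"rz":0,"grip":0},{"x":0,"y":0,"z":2,"rx":0,"ry":0,"rz":0,"grip":0},{"x":0,"y":0,"z":0,"rx":0,"ry":0,"rz":0,"grip":0},{"x":0,"y":0,"z":0,"rx":0,"ry":0,"rz":0,"grip":0}]'
python3 tgt.py 121 0 15
```

```text
time: 12.95
eef_pos: [0.5082, -0.059, 0.0959]
tcp_rot: [0.535, 0.731, -0.251, 0.34]
contact_force: [0.6, 0.4, -0.8]
opening: -0.002
finger_force: 0.0
tip s,y,n mm [19.8 -0.2 14.3] rotvec deg [-0.2  0.   0. ] F sln [-0.8  0.7 -0.3] q [ 0.08  0.13  2.21 -1.13  0.97  0.54] t 12.95
target eef [ 0.528 -0.12   0.174] now-tool [-1.012e+02  1.000e-01 -7.000e-01] targ-tool [-101.2    0.2   -0.7]
```

```bash
python3 -m creep '[{"x":-3,"y":0,"z":0,"rx":0,"ry":0,"rz":0,"grip":0},{"x":-3,"y":0,"z":0,"rx":0,"ry":0,"rz":0,"grip":0},{"x":-3,"y":0,"z":0,"rx":0,"ry":0,"rz":0,"grip":0},{"x":-3,"y":0,"z":0,"rx":0,"ry":0,"rz":0,"grip":0},{"x":-3,"y":0,"z":0,"rx":0,"ry":0,"rz":0,"grip":0},{"x":-3,"y":0,"z":0,"rx":0,"ry":0,"rz":0,"grip":0},{"x":-3,"y":0,"z":0,"rx":0,"ry":0,"rz":0,"grip":0},{"x":-3,"y":0,"z":0,"rx":0,"ry":0,"rz":0,"grip":0},{"x":-3,"y":0,"z":0,"rx":0,"ry":0,"rz":0,"grip":0},{"x":-3,"y":0,"z":0,"rx":0,"ry":0,"rz":0,"grip":0}]'
python3 tgt.py 110 0 15
python3 - <<'E'
from h import *
c=shot('side','side6.png');g=cv2.cvtColor(c['color'],6).astype(int);g0=cv2.imread('pics/side5.png',0).astype(int)
for u in(255,260):print(g0[105:150,u].tolist(),g[105:150,u].tolist())
E
```

```text
time: 13.78
eef_pos: [0.5141, -0.0771, 0.1188]
tcp_rot: [0.535, 0.732, -0.25, 0.34]
contact_force: [0.1, 5.4, -1.2]
opening: -0.002
finger_force: 2.0
tip s,y,n mm [49.6 -0.1 14.4] rotvec deg [-0.1 -0.   0.1] F sln [-4.2  1.8  3.1] q [ 0.04  0.08  2.2  -1.12  0.96  0.47] t 13.7833
target eef [ 0.526 -0.114  0.165] now-tool [-60.4   0.   -0.6] targ-tool [-60.4   0.1  -0.6]
[149, 150, 150, 149, 150, 150, 150, 150, 150, 149, 149, 151, 152, 174, 180, 179, 174, 177, 180, 182, 182, 181, 175, 107, 54, 42, 40, 42, 41, 41, 41, 42, 59, 107, 116, 118, 117, 115, 117, 119, 118, 156, 174, 167, 114] [148, 149, 149, 148, 149, 149, 154, 171, 179, 178, 173, 175, 179, 179, 180, 178, 173, 108, 56, 42, 42, 43, 41, 41, 43, 40, 40, 40, 41, 41, 37, 42, 55, 101, 116, 139, 168, 172, 176, 180, 179, 178, 176, 164, 113]
[149, 149, 151, 150, 151, 150, 149, 148, 150, 149, 148, 149, 155, 172, 180, 177, 173, 175, 177, 178, 178, 179, 175, 126, 66, 44, 41, 42, 42, 41, 41, 43, 58, 100, 110, 110, 108, 107, 110, 110, 112, 133, 168, 162, 111] [148, 149, 149, 148, 149, 150, 155, 170, 178, 177, 173, 175, 176, 177, 177, 178, 172, 104, 54, 43, 42, 42, 42, 41, 39, 42, 39, 40, 42, 41, 39, 43, 57, 99, 110, 126, 163, 171, 175, 177, 176, 177, 174, 163, 110]
```

```bash
python3 -m creep '[{"x":-5,"y":0,"z":0,"rx":0,"ry":0,"rz":0,"grip":0},{"x":-6,"y":0,"z":0,"rx":0,"ry":0,"rz":0,"grip":0},{"x":-6,"y":0,"z":0,"rx":0,"ry":0,"rz":0,"grip":0},{"x":-6,"y":0,"z":0,"rx":0,"ry":0,"rz":0,"grip":0},{"x":-6,"y":0,"z":0,"rx":0,"ry":0,"rz":0,"grip":0},{"x":-6,"y":0,"z":0,"rx":0,"ry":0,"rz":0,"grip":0},{"x":-6,"y":0,"z":0,"rx":0,"ry":0,"rz":0,"grip":0},{"x":-4,"y":0,"z":0,"rx":0,"ry":0,"rz":0,"grip":0},{"x":-3,"y":0,"z":0,"rx":0,"ry":0,"rz":0,"grip":0},{"x":0,"y":0,"z":0,"rx":0,"ry":0,"rz":0,"grip":0}]'
python3 tgt.py 110 0 15
python3 - <<'E'
from h import *
c=shot('side','side7.png');cv2.imwrite('pics/c8.png',cv2.resize(c['color'][60:160,205:405],None,fx=4,fy=4,interpolation=cv2.INTER_CUBIC))
g=cv2.cvtColor(c['color'],6).astype(int)
for u in(251,255,260):print(g[80:130,u].tolist())
E
```

```text
time: 14.67
eef_pos: [0.5234, -0.1076, 0.1567]
tcp_rot: [0.536, 0.731, -0.251, 0.341]
contact_force: [0.2, 1.5, -0.9]
opening: -0.001
finger_force: 0.3
tip s,y,n mm [99.1 -0.3 14.4] rotvec deg [-0.2  0.1 -0. ] F sln [-1.5  0.7  0.5] q [-0.02  0.02  2.18 -1.1   0.96  0.35] t 14.6667
target eef [ 0.526 -0.114  0.165] now-tool [-10.8   0.4  -0.6] targ-tool [-10.8   0.4  -0.6]
[170, 175, 174, 175, 175, 171, 170, 170, 134, 109, 112, 142, 197, 160, 143, 167, 184, 189, 159, 84, 44, 40, 39, 41, 40, 39, 39, 40, 39, 40, 40, 38, 41, 39, 37, 39, 39, 41, 40, 40, 42, 41, 38, 41, 40, 41, 40, 40, 42, 42]
[155, 155, 155, 154, 154, 155, 154, 156, 169, 175, 175, 171, 172, 177, 178, 175, 175, 169, 127, 67, 41, 39, 40, 37, 41, 41, 37, 38, 40, 40, 38, 38, 38, 41, 39, 37, 40, 39, 40, 42, 39, 41, 39, 39, 39, 39, 41, 39, 39, 41]
[154, 154, 154, 155, 153, 154, 155, 160, 170, 176, 174, 169, 172, 173, 173, 174, 172, 146, 88, 48, 40, 38, 38, 41, 38, 36, 37, 40, 40, 39, 39, 38, 38, 39, 39, 36, 37, 38, 39, 39, 40, 40, 41, 42, 40, 39, 40, 39, 40, 38]
```

Run:
```python
from tgt import *
from h import *
c=dict(np.load('pics/side7.png.npz'))
def sc(uv,N):
    O,d=ray(c,*uv);M=np.array([u,l,n]);A=M@(O-o);B=M@d;return ((A+B*(N-A[2])/B[2])[:2]*1e3).round(1)
for N in(.016,.024,.03,.044):print(N,sc((251,89.5),N),sc((255,98.4),N),sc((260,97.8),N))
```

```text
0.016 [128.5 125.5] [110.  117.5] [111.1 106.7]
0.024 [127.9 124.9] [109.5 116.9] [110.6 106.2]
0.03 [127.5 124.4] [109.2 116.4] [110.3 105.8]
0.044 [126.4 123.2] [108.4 115.4] [109.5 104.9]
```

View pics/c8.png

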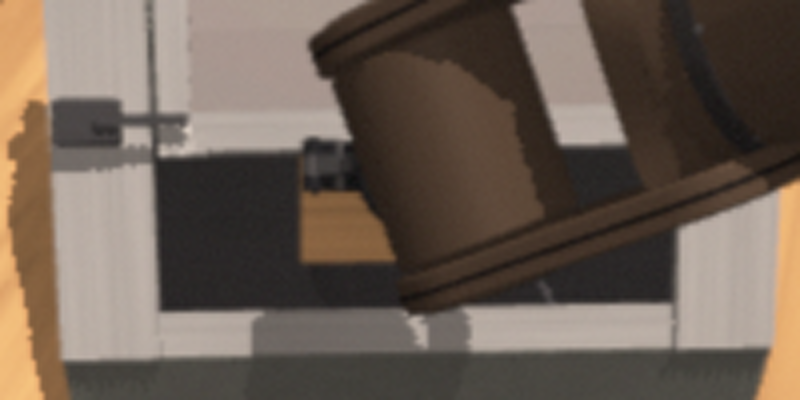

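The last view shows the frame's lower edge at crop (200,152) and the pointer at (185,120). The lip mid is about 13 mm short of level, so I push the remainder slowly.

```bash
python3 -m creep '[{"x":-2,"y":0,"z":0,"rx":0,"ry":0,"rz":0,"grip":0},{"x":-2,"y":0,"z":0,"rx":0,"ry":0,"rz":0,"grip":0},{"x":-2,"y":0,"z":0,"rx":0,"ry":0,"rz":0,"grip":0},{"x":-2,"y":0,"z":0,"rx":0,"ry":0,"rz":0,"grip":0},{"x":-1.5,"y":0,"z":0,"rx":0,"ry":0,"rz":0,"grip":0},{"x":-1,"y":0,"z":0,"rx":0,"ry":0,"rz":0,"grip":0},{"x":-1,"y":0,"z":0,"rx":0,"ry":0,"rz":0,"grip":0},{"x":-1,"y":0,"z":0,"rx":0,"ry":0,"rz":0,"grip":0},{"x":0,"y":0,"z":0,"rx":0,"ry":0,"rz":0,"grip":0},{"x":0,"y":0,"z":0,"rx":0,"ry":0,"rz":0,"grip":0}]'
python3 tgt.py 110 0 15
cat > ck.py <<'E'
from tgt import *
from h import *
import sys
c=shot('side',sys.argv[1])
def sc(uv,N):
    O,d=ray(c,*uv);M=np.array([u,l,n]);A=M@(O-o);B=M@d;return ((A+B*(N-A[2])/B[2])[:2]*1e3).round(1)
g=cv2.cvtColor(c['color'],6).astype(float)
w=np.clip(172-g[82:92+5,249],0,None)
print(g[82:97,251].tolist(),g[82:97,247].tolist())
for q in(255,260,265,270,375-10):
    col=g[80:110,q];k=np.where((col[:-1]>107)&(col[1:]<=107))[0]
    if len(k):
        k=k[-1];v=80+k+(col[k]-107)/(col[k]-col[k+1]);print(q,v,sc((q,v),.03))
E
python3 ck.py side8.png
```

```text
time: 15.55
eef_pos: [0.5256, -0.1146, 0.1653]
tcp_rot: [0.535, 0.731, -0.251, 0.34]
contact_force: [-1.7, 2.1, -1.8]
opening: -0.003
finger_force: 1.3
tip s,y,n mm [110.4  -0.4  14.2] rotvec deg [-0.2  0.   0. ] F sln [-3.  -1.   0.7] q [-0.04  0.01  2.17 -1.09  0.95  0.32] t 15.55
target eef [ 0.526 -0.114  0.165] now-tool [ 0.4  0.5 -0.8] targ-tool [ 0.4  0.5 -0.8]
[176.0, 191.0, 211.0, 212.0, 218.0, 216.0, 158.0, 113.0, 106.0, 124.0, 156.0, 107.0, 56.0, 38.0, 39.0] [178.0, 186.0, 193.0, 191.0, 200.0, 198.0, 132.0, 83.0, 78.0, 99.0, 106.0, 84.0, 50.0, 41.0, 39.0]
255 93.07407407407408 [120.1 116.1]
260 91.953125 [122.2 105.5]
265 91.92307692307692 [122.1  94.9]
270 91.75471698113208 [122.3  84.3]
```

```bash
python3 -m creep '[{"x":-0.7,"y":0,"z":0,"rx":0,"ry":0,"rz":0,"grip":0},{"x":-0.5,"y":0,"z":0,"rx":0,"ry":0,"rz":0,"grip":0},{"x":0,"y":0,"z":0,"rx":0,"ry":0,"rz":0,"grip":0},{"x":0,"y":0,"z":0,"rx":0,"ry":0,"rz":0,"grip":0},{"x":0,"y":0,"z":0,"rx":0,"ry":0,"rz":0,"grip":0},{"x":2,"y":0,"z":0,"rx":0,"ry":0,"rz":0,"grip":0},{"x":4,"y":0,"z":0,"rx":0,"ry":0,"rz":0,"grip":0},{"x":4,"y":0,"z":0,"rx":0,"ry":0,"rz":0,"grip":0},{"x":0,"y":0,"z":-5,"rx":0,"ry":0,"rz":0,"grip":0},{"x":0,"y":0,"z":-10,"rx":0,"ry":0,"rz":0,"grip":0}]'
python3 -m creep '[{"x":0,"y":0,"z":-20,"rx":0,"ry":0,"rz":0,"grip":0},{"x":0,"y":0,"z":-30,"rx":0,"ry":0,"rz":0,"grip":0},{"x":0,"y":0,"z":-30,"rx":0,"ry":0,"rz":0,"grip":0},{"x":0,"y":0,"z":-30,"rx":0,"ry":0,"rz":0,"grip":0},{"x":0,"y":0,"z":-30,"rx":0,"ry":0,"rz":0,"grip":0},{"x":0,"y":0,"z":-30,"rx":0,"ry":0,"rz":0,"grip":0},{"x":0,"y":0,"z":-20,"rx":0,"ry":0,"rz":0,"grip":0},{"x":0,"y":0,"z":-10,"rx":0,"ry":0,"rz":0,"grip":0},{"x":0,"y":0,"z":0,"rx":0,"ry":0,"rz":0,"grip":0},{"x":0,"y":0,"z":0,"rx":0,"ry":0,"rz":0,"grip":0}]'
python3 tgt.py; python3 ck.py side9.png
python3 - <<'E'
from h import *
from tgt import *
# compare whole-sash shift: side0 vs side9 clip & edges
a=cv2.imread('pics/side0.png',0).astype(int);b=cv2.imread('pics/side9.png',0).astype(int)
print('clip rows',a[80:100,225].tolist(),b[80:100,225].tolist())
print('tip cols',a[89,240:258].tolist(),b[89,240:258].tolist())
c=dict(np.load('pics/top0.png.npz'));d=shot('top','top9.png')
x=np.abs(cv2.imread('pics/top0.png',0).astype(int)-cv2.imread('pics/top9.png',0));print('clip top diff',x[125:160,355:368].max(),'sander',x[150:195,297:320].max())
E
```

```text
time: 16.43
eef_pos: [0.5202, -0.098, 0.1677]
tcp_rot: [0.535, 0.731, -0.251, 0.34]
contact_force: [0.3, 0.4, 0.4]
opening: 0.002
finger_force: 0.0
time: 17.27
eef_pos: [0.4748, 0.0485, 0.2967]
tcp_rot: [0.535, 0.731, -0.25, 0.341]
contact_force: [0.3, -0.5, -0.3]
opening: -0.001
finger_force: 0.0
tip s,y,n mm [101.3   0.5 229.6] rotvec deg [-0.1  0.   0.1] F sln [ 0.1  0.1 -0.6] q [ 0.33 -0.15  2.05 -0.9   1.37  0.27] t 17.2667
[183.0, 202.0, 209.0, 202.0, 191.0, 184.0, 135.0, 108.0, 105.0, 123.0, 139.0, 90.0, 49.0, 40.0, 39.0] [182.0, 201.0, 212.0, 209.0, 209.0, 198.0, 130.0, 84.0, 78.0, 96.0, 100.0, 75.0, 48.0, 40.0, 39.0]
255 92.73684210526316 [120.8 116.1]
260 91.58333333333333 [123.  105.5]
265 91.53061224489795 [122.9  94.9]
270 91.43181818181819 [123.   84.3]
clip rows [155, 156, 156, 152, 117, 77, 66, 62, 64, 62, 64, 63, 64, 62, 62, 54, 62, 88, 95, 96] [174, 175, 175, 172, 132, 87, 74, 72, 72, 73, 73, 74, 71, 71, 70, 62, 72, 100, 108, 108]
tip cols [76, 71, 69, 67, 69, 71, 71, 71, 72, 72, 75, 94, 127, 136, 138, 138, 138, 138] [85, 82, 76, 74, 82, 86, 84, 83, 81, 81, 86, 107, 152, 174, 175, 175, 175, 175]
clip top diff 67 sander 47
```

```bash
python3 -c "
from plant import sign_off
print(sign_off())"
```

```text
the job is handed in; nothing more can be done
None
```

I pressed the grey box's black start button until it bottomed and let it go, then pushed the sash up from beneath its lip until the lip was within about 2 mm of level with the pointer by the side camera. I left it standing there with the arm clear, the clip unmoved in the side view, and handed the job in at about 17 s; the hand-in gave no verdict.

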